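Load the sloped drying stand on the denture shelf

TASK

Take any toothbrush off the sloped glass stand and lay it flat in the long tray (two go side by side, not one on the other), and stand everything lying in front of the stand on the sloped glass, resting flat and fully down against the bottom lip: the denture cases lengthwise up the slope, on the half of the stand next to the denture cup, and the round compact mirrors on the half next to the egg-shaped pill pot, each wholly on its own half. When all of that is in place, switch the drying blower on by pushing its lever fully over. Leave the cup, the pot, the bottle and the silicone brush where they are.

Things in the scene. Friction and masses are not known exactly. Their poses are not given: they have to be found in the camera images.
- deck: Sloped frosted-glass plate, fixed, facing the robot, rising away from it at 36 deg: 130 mm up the slope, 430 wide, 8 thick, slippery. Origin on the glass at the foot of the slope, mid-width, 22 mm above the table. x up the slope, y left along the lip, z out of the glass. Chrome lip at x = 0, 12 mm proud, 6 thick. Flat line and ball on the lip mark the middle y = 0. No side walls.
- cup: Denture soaking cup, clear plastic with a white twist-lock lid with a bar on top, 86 mm across, 104 mm high, standing on the table just beyond one end of the sloped stand (left or right, it varies). Origin: centre of its underside. Not to be moved.
- pot: Egg-shaped white ceramic pill pot, 64 mm across, 77 mm high, standing on the table just beyond the other end of the stand. Origin: centre of its underside. Not to be moved.
- tray: Long white ceramic tray on the table, fixed, at one side of the robot: 220 mm (x) by 110 mm (y), 22 mm high, open on top, walls and floor 4 mm. Origin: centre of its underside.
- switch (a joint): Toggle lever of the drying blower, rad: 0 = leaning towards the robot (off), 1.0 = leaning away from the robot (fully on). Light friction; it stays where it is left. It swings about a level axis along the blower's y, 22 mm above the table.
- switch_tip (a point): Centre of the black ball (26 mm across) at the free end of the toggle lever, 80 mm from its axis; about 92 mm above the table at either end of its swing, 102 mm at mid-swing; it travels 77 mm.
- blower: Drying blower on the table, fixed, at the robot's other side: switch block (70 mm in x, 50 in y, 25 high) with the toggle lever, and behind it a white housing 62 mm high, x = +35 to +135 mm, 110 wide. Origin on the table under the lever's axis; x away from the robot, the way the lever is pushed to switch on.
- scrubber: Round hard silicone denture brush, a dark disc 64 mm across with a knob, 42 mm high, behind the stand. Origin: centre of its underside. Not part of the job.
- bottle: Glass mouthwash bottle, 60 mm across, 100 mm high, behind the stand. Origin: centre of its underside. Not part of the job.
- toothbrush1: Orange toothbrush, 170 mm long; absent, or at the start on the sloped glass pointing straight up the slope, butt against the lip. Origin under the middle of its length; x to the head, z out of its flat underside. Handle x = -85 to +35 mm, 15 wide (y), 11 thick; neck 8 wide; bristled head x = 58 to 85, 12 wide, 16 high, bristles up. 0.04 kg.
- toothbrush2: Orange toothbrush, 170 mm long; absent, or at the start on the sloped glass pointing straight up the slope, butt against the lip. Origin under the middle of its length; x to the head, z out of its flat underside. Handle x = -85 to +35 mm, 15 wide (y), 11 thick; neck 8 wide; bristled head x = 58 to 85, 12 wide, 16 high, bristles up. 0.04 kg.
- case1: Denture travel case, white plastic box with rounded edges, closed, 90 mm long (x), 50 mm wide (y), 22 mm thick, about 0.11 kg; at the start lying flat on the table in front of the stand, or absent. Origin: centre of its underside; z up. Grip it across its 50 mm width.
- case2: Denture travel case, white plastic box with rounded edges, closed, 90 mm long (x), 50 mm wide (y), 22 mm thick, about 0.11 kg; at the start lying flat on the table in front of the stand, or absent. Origin: centre of its underside; z up. Grip it across its 50 mm width.
- compact1: Compact mirror, shut: a round flat metal case 62 mm in diameter, 16 mm thick (a 4 mm hinge bump at its +x rim is no obstacle and may be ignored), about 0.09 kg; at the start lying flat on the table in front of the stand, or absent. Origin: centre of its underside; z up. Grip it across its diameter.
- compact2: Compact mirror, shut: a round flat metal case 62 mm in diameter, 16 mm thick (a 4 mm hinge bump at its +x rim is no obstacle and may be ignored), about 0.09 kg; at the start lying flat on the table in front of the stand, or absent. Origin: centre of its underside; z up. Grip it across its diameter.

How it is judged:
By the outcome, as a careful person would: the job done as asked, in the order asked, and still so for the second after the job is handed in, with the robot touching nothing.
Of case1, case2, compact1, compact2, toothbrush1, toothbrush2 only 4 to 6 are there at a start; the rules pass over those that are not, and their reading is None.
At some moment in a run one of compact1, compact2 may be knocked a few centimetres aside while the robot is not near it.
Once in a run the grip may slacken for a moment while it holds something.
It also fails if it takes over 210 s, if anything falls off the work surface, if the arm or the gripper's body presses on something with over 40 N, if the wrist force passes 120 N, or if a joint passes its speed limit or range.

ROBOT

A 6-joint arm with a two-finger parallel gripper is mounted at the origin on the work surface. World frame = base frame: x ahead of the robot, y to its left, z up, the work surface at z = 0. Lengths are in m, angles in rad, forces in N, time in s.
With the tool pointing down it reaches from about 0.25 to 0.775 m from the base axis. Payload 4 kg.
Tool frame: the origin (TCP) lies between the finger pads; the fingertips stand 14 mm ahead of it and the grasp point (between the pads) lies 5 mm behind it (tip_reach is the distance from the TCP to the fingertips, in m); z points along the fingers, y is the line along which they close (so a half turn about z gives the same grasp; the last joint's range is limited). The gripper opens to 94 mm and grips with 3 to 60 N. Pads are 16 mm wide; open, the fingers measure 119 mm over their backs; the gripper's body (75 mm by 177 mm) begins 78 mm behind the grasp point.
Start: joints at [-1.211, 0.087, 1.371, -0, 1.684, -0.103], TCP at [0.246, -0.492, 0.22] pointing down, gripper open.
Joint ranges: [-3.1, 3.1], [-0.76, 2.03], [0.27, 2.55], [-1.08, 4.22], [0.17, 2.65], [-2.57, 2.57]. Speed limits (rad/s): [2.79, 2.79, 3.14, 3.14, 3.14, 3.14].

INTERFACE

Orientations are given as [roll, pitch, yaw] about the fixed x, y, z axes, in that order (R = Rz(yaw) Ry(pitch) Rx(roll)).
In Python, from bench import * gives the robot as it stands. The module is installed in compiled form; this text tells all that it offers.
- The arm moves only by the tool servo_tool, never from a script. Its argument "targets" is a list of rows, each a list of 4 numbers: the shift along the tool's x, y, z in cm, then the turn about the tool's z in degrees. A call has 1 to 8 rows; each row is the pose to reach, as a shift and turn from the pose commanded when the call began, along the tool's axes at that moment; what a row does not reach only later rows make up. A row lasts 1/8 s, in which the tool goes at most 62.5 mm and 10.7 degrees, less where a joint would pass 70% of its speed; a pose out of reach is approached as far as the arm can. A call with a gripper value outside its range is refused whole. "claw" is the closure in counts, from 0 (fully open) to 255 (shut), set as the call begins (left out, the last holds). The fingers move at their own pace and stop on an object; the grip force is fixed at half the most. Time passes only in rows, so rows that repeat a pose let the fingers close. It gives the time, the measured TCP pose, the force, the opening and the grip force at its end, in the units of the state.
- get_obs(): the state, without advancing time (a new reading comes with each control period).
- snapshot(name): name is "side" or "top" or "wrist"; returns the picture (420x560x3 uint8, blue, green, red); there is no depth.
- camera_model(name): a dict with "camera_matrix" (3x3 intrinsics, pixels), "k1" (the pictures are not rectified: a ray, as slopes to the right and down, at radius r is drawn at 1 + k1 r^2 times it, then the intrinsics apply), "camera_from_world" (4x4, takes a point from world to camera coordinates). Camera axes: x right, y up, looking along -z (the intrinsics and any distortion apply to the point x, -y, -z); pixel columns grow to the right and rows downward; lengths in m; the calibration is good to about 2 mm. A picture is of the moment at which its call begins: read the wrist's pose just before it. camera_model takes no time and is no camera call; for the wrist camera it gives the pose at the moment of the call.
- close_job(): hands the job in; it is judged then, once.
The state is a dict: "time": time; "joint_positions": joint angles; "qvel": joint speeds; "joint_torque": joint torques, N m; "tool_pos": TCP position; "ee_rot": TCP orientation; "wrist_force": force on the tool from outside, world axes, zero at the start; "wrist_torque": the same for the moment, N m; "width": finger opening in m; "finger_force": force on a finger pad.
Only numpy, scipy, OpenCV 4.12 (cv2) and the standard library are available. Lean on these libraries where they do the work, as an engineer would, in place of code of your own. Each camera call takes 0.05 s, during which the arm holds its last target. There are 200 camera calls.

## Working session

There is one attempt and no reset: what is moved stays moved. The work goes in short steps, Python scripts to look and compute and a tool call to move; the robot and the scene stay as the last step left them, time stands still between calls to the robot, and variables do not carry over. Pictures are saved under pics/ and viewed, at most 14 in all, crops included, and the job is handed in when it is done.

Besides the shell and the picture viewer there is one more tool, called after ">>>" in YAML: its name, and indented under it one key for each argument. servo_tool: Moves the arm, as the interface text tells. Its arguments: {"type":"object","properties":{"targets":{"type":"array"},"claw":{"type":"number"}},"required":["targets"]}

```bash
mkdir -p pics; ls; python3 - <<'E'
from bench import *
import cv2,numpy as np
o=get_obs();print(o)
for n in("top","side"):
    im=snapshot(n);cv2.imwrite(f"pics/{n}0.png",cv2.resize(im,(800,600)));c=camera_model(n);np.set_printoptions(precision=4,suppress=True);print(n,c)
E
```

```text
pics
{'time': 0.0, 'joint_positions': array([-1.21108382e+00,  8.79371221e-02,  1.37224693e+00,  4.37579629e-07,
        1.68358547e+00, -1.03109221e-01]), 'qvel': array([ 0.00107578, -0.00200065,  0.00034542, -0.00127101, -0.00014008,
        0.00142207]), 'joint_torque': array([-8.38698743e-04, -3.40187502e+01, -3.02429688e+01,  7.17230444e-02,
        3.28892225e-02, -1.60773566e-04]), 'tool_pos': array([ 0.24537013, -0.49165707,  0.21831763]), 'ee_rot': array([-3.13942739e+00, -2.24490723e-04,  4.62821529e-01]), 'wrist_force': array([-0.54863612,  0.43137813,  0.08916224]), 'wrist_torque': array([-0.00535623,  0.07444888, -0.02482254]), 'finger_force': 0.0, 'width': 0.09418137078875276}
top {'camera_matrix': array([[433.4453,   0.    , 274.7652],
       [  0.    , 433.4453, 212.3177],
       [  0.    ,   0.    ,   1.    ]]), 'k1': -0.043274935489041995, 'camera_from_world': array([[-0.0164, -0.9999, -0.0052,  0.0252],
       [ 0.9892, -0.017 ,  0.1459, -0.6021],
       [-0.1459, -0.0027,  0.9893, -0.9703],
       [ 0.    ,  0.    ,  0.    ,  1.    ]])}
side {'camera_matrix': array([[445.0932,   0.    , 283.958 ],
       [  0.    , 445.0932, 206.749 ],
       [  0.    ,   0.    ,   1.    ]]), 'k1': 0.0030525057821766386, 'camera_from_world': array([[-0.9917, -0.1289, -0.0027,  0.5862],
       [ 0.0971, -0.7605,  0.6421, -0.1118],
       [-0.0848,  0.6365,  0.7666, -1.1484],
       [ 0.    ,  0.    ,  0.    ,  1.    ]])}
```

View pics/top0.png

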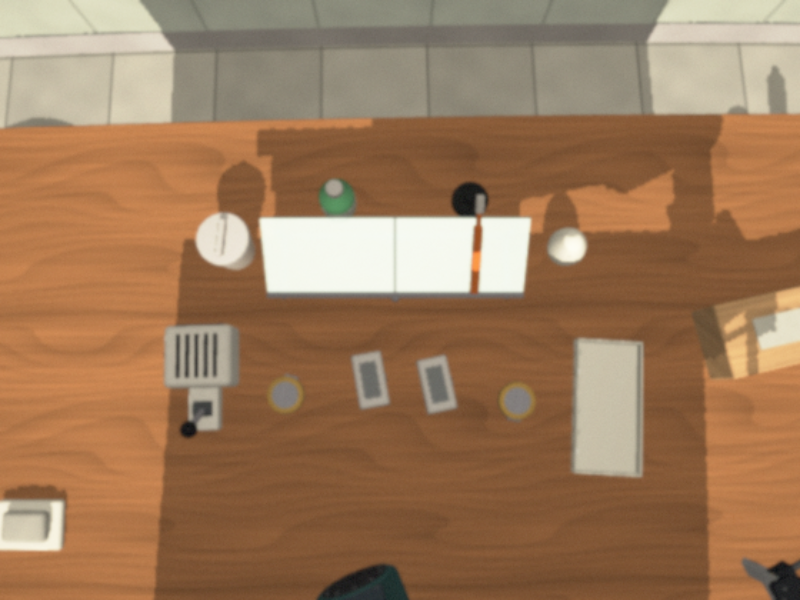

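View pics/side0.png

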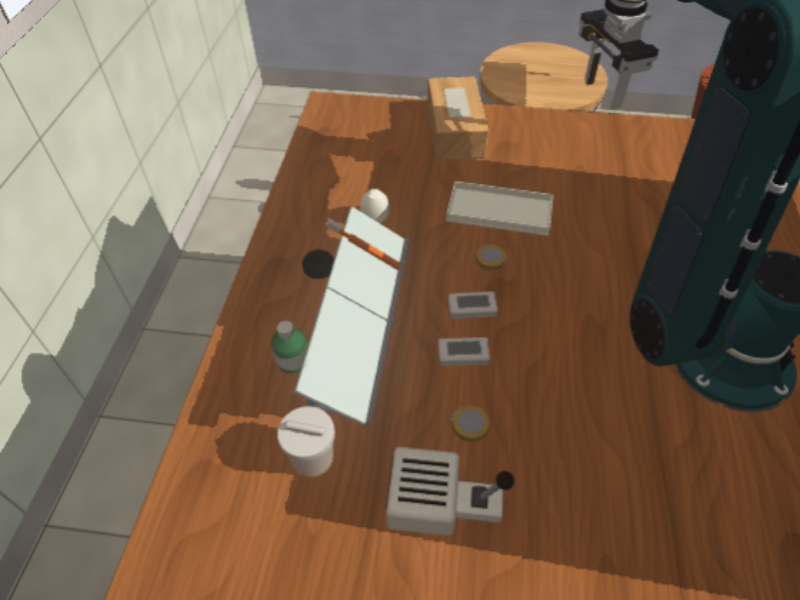

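The top view shows one orange brush at about (477,250) on the right half. In front of the stand lie the cases at (371,380) and (437,384) and the compacts at (285,394) and (518,401). The cup is on the left, the pot and tray on the right, and the blower lever ball is at (188,429). I'll convert these pixels to positions.

```bash
cat > h.py <<'E'
from bench import *
import cv2,numpy as np
np.set_printoptions(precision=4,suppress=True)
def world(c,px,z,s=0.7):
    """pixels (divided by s) -> world at height z"""
    px=np.atleast_2d(np.array(px,float))*s
    K=c["camera_matrix"]; T=c["camera_from_world"]
    u=cv2.undistortPoints(px.reshape(-1,1,2),K,np.array([c["k1"],0,0,0.])).reshape(-1,2)
    d=np.c_[u[:,0],-u[:,1],-np.ones(len(u))]@T[:3,:3]
    o=-T[:3,:3].T@T[:3,3]
    return o+d*((z-o[2])/d[:,2])[:,None]
def pix(c,P):
    T=c["camera_from_world"];p=np.atleast_2d(P)@T[:3,:3].T+T[:3,3]
    u=p[:,:2]/-p[:,2:]*[1,-1];r=(u**2).sum(1,keepdims=True)
    u=u*(1+c["k1"]*r);K=c["camera_matrix"]
    return u*[K[0,0],K[1,1]]+K[:2,2]
E
python3 - <<'E'
from h import *
t=camera_model("top");s=camera_model("side")
W=lambda n,p,z:print(n,world(t,p,z).round(4).tolist())
W("lip L,R,mid",[(267,295),(525,295),(396,297)],.030)
W("top LR",[(260,218),(530,218)],.098)
W("caseA",[(352,354),(380,350),(389,404),(362,409)],.022)
W("caseB",[(418,359),(446,355),(456,408),(429,413)],.022)
W("comp",[(285,394),(518,401)],.016)
W("tray",[(574,338),(643,341),(642,477),(572,474)],.022)
W("brush butt",[(475,291)],.035);W("brush top edge",[(478,222)],.105)
W("ball",[(188,429)],.092);W("block",[(188,390),(220,388),(221,430),(190,431)],.025)
W("cup",[(222,238)],.1);W("pot",[(567,245)],.06)
S=lambda n,p,z:print(n,world(s,p,z).round(4).tolist())
S("comp side",[(470,421),(491,256)],.016);S("case A,B side",[(464,350),(473,304)],.022);S("ball",[(505,480)],.092)
S("brush butt",[(400,266)],.035)
E
```

```text
lip L,R,mid [[0.6221, 0.2244, 0.03], [0.6147, -0.2059, 0.03], [0.615, 0.0091, 0.03]]
top LR [[0.7351, 0.2232, 0.098], [0.7275, -0.2053, 0.098]]
caseA [[0.522, 0.0836, 0.022], [0.5279, 0.0371, 0.022], [0.4392, 0.0236, 0.022], [0.4318, 0.0679, 0.022]]
caseB [[0.5119, -0.0255, 0.022], [0.5177, -0.0719, 0.022], [0.4308, -0.0859, 0.022], [0.4235, -0.0415, 0.022]]
comp [[0.4581, 0.1954, 0.016], [0.4402, -0.1891, 0.016]]
tray [[0.5421, -0.286, 0.022], [0.535, -0.4017, 0.022], [0.3141, -0.3847, 0.022], [0.3216, -0.2706, 0.022]]
brush butt [[0.6221, -0.122, 0.035]]
brush top edge [[0.7202, -0.1215, 0.105]]
ball [[0.4067, 0.3304, 0.092]]
block [[0.4667, 0.3544, 0.025], [0.4693, 0.3013, 0.025], [0.4012, 0.2983, 0.025], [0.4001, 0.3493, 0.025]]
cup [[0.7031, 0.2826, 0.1]]
pot [[0.6918, -0.2726, 0.06]]
comp side [[0.4584, 0.1976, 0.016], [0.4403, -0.1822, 0.016]]
case A,B side [[0.4784, 0.0607, 0.022], [0.4689, -0.0471, 0.022]]
ball [[0.406, 0.3275, 0.092]]
brush butt [[0.6171, -0.1144, 0.035]]
```

>>> servo_tool:
  targets:
    - [48.3, -17.5, -3, 27.5]
    - [48.3, -17.5, -3, 27.5]
    - [48.3, -17.5, -3, 27.5]
    - [48.3, -17.5, -3, 27.5]
    - [48.3, -17.5, -3, 27.5]
    - [48.3, -17.5, -3, 27.5]
    - [48.3, -17.5, -3, 27.5]
    - [48.3, -17.5, -3, 27.5]

```text
time: 1.1
tool_pos: [0.584, -0.1357, 0.2476]
ee_rot: [3.141, 0.001, -0.017]
wrist_force: [0.6, -0.1, 0.3]
width: 0.0938
finger_force: 0.0
```

>>> servo_tool:
  targets:
    - [1.9, 0, 0, 0]
    - [1.9, 0, 0, 0]
    - [1.9, 0, 0, 0]

```text
time: 1.48
tool_pos: [0.6012, -0.1382, 0.2476]
ee_rot: [-3.141, 0.001, -0.018]
wrist_force: [-0.1, -0.8, 0.4]
width: 0.0941
finger_force: 0.0
```

```bash
python3 - <<'E'
from h import *
o=get_obs();print(o["tool_pos"],o["ee_rot"],o["time"])
c=camera_model("wrist");im=snapshot("wrist");cv2.imwrite("pics/w1.png",cv2.resize(im,(800,600),interpolation=cv2.INTER_CUBIC));print(c)
np.save("w1.npy",c,allow_pickle=True)
E
```

```text
[ 0.6012 -0.1382  0.2476] [-3.1415  0.0015 -0.018 ] 1.475
{'camera_matrix': array([[308.866 ,   0.    , 283.1376],
       [  0.    , 308.866 , 203.2132],
       [  0.    ,   0.    ,   1.    ]]), 'k1': -0.04461580424370839, 'camera_from_world': array([[-0.0184, -0.9998, -0.0002, -0.1277],
       [ 0.9628, -0.0177, -0.2697, -0.5454],
       [ 0.2696, -0.0052,  0.963 , -0.5815],
       [ 0.    ,  0.    ,  0.    ,  1.    ]])}
```

View pics/w1.png

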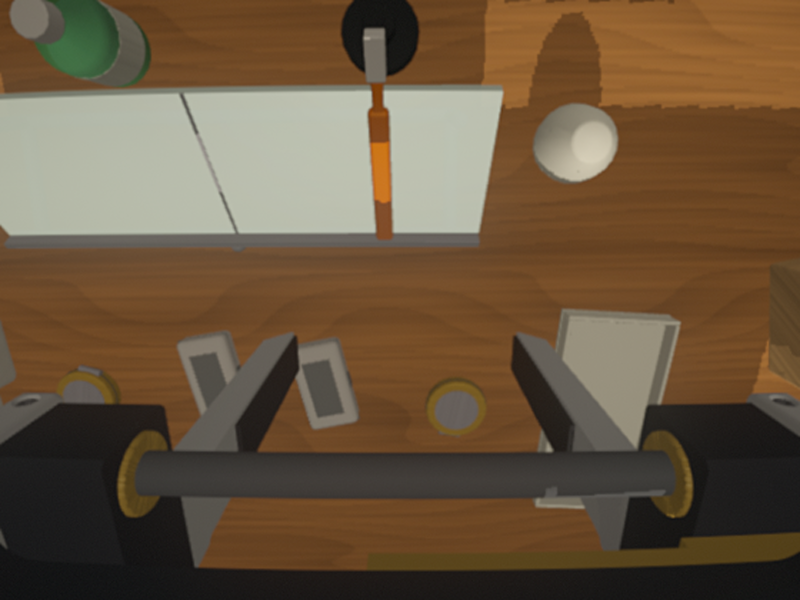

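The wrist view shows the brush butt at (384,237) and its handle end at (378,112). The lip's inner edge is at row 234, with the mid line at (238,234), and the glass's top right corner is at (502,88).

```bash
python3 - <<'E'
from h import *
c=np.load("w1.npy",allow_pickle=True).item()
W=lambda n,p,z:print(n,world(c,p,z).round(4).tolist())
W("lip inner top: left,mid,right",[(8,236),(238,235),(480,234)],.0317)
W("top: mid,right",[(182,93),(502,88)],.0984)
W("butt",[(384,236)],.035)
W("handle mid yellow",[(380,172)],.081)
W("handle end",[(378,112)],.022+.12*.588+.009)
W("comp",[(457,408),(88,393)],.016);W("caseB",[(297,347),(341,339),(357,420),(313,429)],.022)
W("tray far",[(563,310),(679,319)],.022)
E
```

```text
lip inner top: left,mid,right [[0.6302, 0.2183, 0.0317], [0.6256, 0.006, 0.0317], [0.6223, -0.2048, 0.0317]]
top: mid,right [[0.7315, 0.0079, 0.0984], [0.7295, -0.2059, 0.0984]]
butt [[0.6225, -0.1216, 0.035]]
handle mid yellow [[0.6764, -0.1224, 0.081]]
handle end [[0.7153, -0.1234, 0.1016]]
comp [[0.4435, -0.1892, 0.016], [0.4647, 0.1893, 0.016]]
caseB [[0.5156, -0.0343, 0.022], [0.5231, -0.077, 0.022], [0.4353, -0.088, 0.022], [0.4255, -0.0427, 0.022]]
tray far [[0.5482, -0.2864, 0.022], [0.5368, -0.3997, 0.022]]
```

>>> servo_tool:
  targets:
    - [8.6, -1.7, 5, 0]
    - [8.6, -1.7, 10, 0]
    - [8.6, -1.7, 13, 0]
    - [8.6, -1.7, 13, 0]
    - [8.6, -1.7, 13, 0]
  claw: 100

```text
time: 2.15
tool_pos: [0.6886, -0.1233, 0.1208]
ee_rot: [3.141, -0.003, -0.018]
wrist_force: [-0.1, 0.3, 0.7]
width: 0.0572
finger_force: 0.0
```

>>> servo_tool:
  targets:
    - [-0.1, 0, 1.5, 0]
    - [-0.1, 0, 3.0, 0]
    - [-0.1, 0, 3.1, 0]
    - [-0.1, 0, 3.1, 0]

```text
time: 2.65
tool_pos: [0.6869, -0.1224, 0.0877]
ee_rot: [3.141, 0.0, -0.017]
wrist_force: [-1.8, -0.5, 4.4]
width: 0.0573
finger_force: 2.2
```

>>> servo_tool:
  targets:
    - [0, 0, 0, 0]
    - [0, 0, 0, 0]
    - [0, 0, 0, 0]
    - [0, 0, 0, 0]
  claw: 255

```text
time: 3.15
tool_pos: [0.6868, -0.1222, 0.0874]
ee_rot: [3.141, 0.001, -0.017]
wrist_force: [-4.2, -0.0, 5.8]
width: 0.0205
finger_force: 3.3
```

>>> servo_tool:
  targets:
    - [0, 0, -0.1, 0]
    - [0, 0, -0.1, 0]
    - [0, 0, -0.1, 0]
    - [0, 0, -0.1, 0]

```text
time: 3.65
tool_pos: [0.687, -0.1222, 0.0877]
ee_rot: [-3.141, 0.001, -0.017]
wrist_force: [-3.1, -0.4, 3.5]
width: 0.0147
finger_force: 33.5
```

>>> servo_tool:
  targets:
    - [0, 0, -2, 0]
    - [0, 0, -6, 0]
    - [0, 0, -10, 0]
    - [0, 0, -10, 0]

```text
time: 4.15
tool_pos: [0.6905, -0.1228, 0.195]
ee_rot: [3.139, -0.013, -0.017]
wrist_force: [0.8, -0.9, -0.1]
width: 0.0141
finger_force: 30.0
```

>>> servo_tool:
  targets:
    - [-5, 3.5, 0, 0]
    - [-26.4, 21.8, 0, 3]
    - [-26.4, 21.8, 0, 3]
    - [-26.4, 21.8, 0, 3]
    - [-26.4, 21.8, 0, 3]
    - [-26.4, 21.8, 0, 3]
    - [-26.4, 21.8, 0, 3]
    - [-26.4, 21.8, 0, 3]

```text
time: 5.15
tool_pos: [0.4201, -0.3351, 0.1875]
ee_rot: [-3.141, -0.0, -0.069]
wrist_force: [-0.9, 0.4, -1.2]
width: 0.0148
finger_force: 30.0
```

>>> servo_tool:
  targets:
    - [0, 0, 4, 0]
    - [0, 0, 8, 0]
    - [0, 0, 10, 0]
    - [0, 0, 10, 0]

```text
time: 5.65
tool_pos: [0.4196, -0.3334, 0.0856]
ee_rot: [-3.138, 0.004, -0.067]
wrist_force: [-0.1, 0.4, -0.3]
width: 0.0146
finger_force: 30.0
```

```bash
python3 - <<'E'
from h import *
a=snapshot("top")[200:400,330:500];b=snapshot("side")[90:230,270:470]
cv2.imwrite("pics/c1.png",np.hstack([cv2.resize(a,(400,470)),cv2.resize(b,(400,470))]))
E
```

```text
(no output)
```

View pics/c1.png

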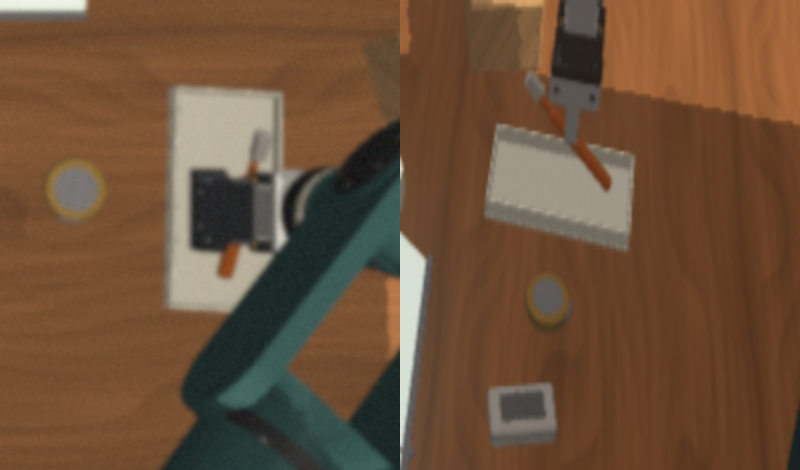

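The tilted brush is held over the tray. I'll lower it so the butt meets the floor and the brush pivots flat.

>>> servo_tool:
  targets:
    - [0, 0, 1.5, 0]
    - [0, 0, 2.5, 0]
    - [0, 0, 3, 0]
    - [0, 0, 3.5, 0]
    - [0, 0, 4, 0]
    - [0, 0, 4, 0]

```text
time: 6.5
tool_pos: [0.4191, -0.3355, 0.0475]
ee_rot: [-3.141, 0.001, -0.07]
wrist_force: [0.7, -1.1, 1.8]
width: 0.0143
finger_force: 30.0
```

>>> servo_tool:
  targets:
    - [0, 0, 0.6, 0]
    - [0, 0, 1.2, 0]
    - [0, 0, 1.7, 0]
    - [0, 0, 1.7, 0]

```text
time: 7.0
tool_pos: [0.4189, -0.3352, 0.0301]
ee_rot: [-3.141, 0.002, -0.07]
wrist_force: [-0.0, 0.2, 1.5]
width: 0.0145
finger_force: 30.0
```

>>> servo_tool:
  targets:
    - [0, 0, 0.4, 0]
    - [0, 0, 0.8, 0]
    - [0, 0, 0.8, 0]

```text
time: 7.38
tool_pos: [0.4194, -0.3355, 0.0226]
ee_rot: [-3.141, 0.001, -0.069]
wrist_force: [1.2, 0.7, 1.3]
width: 0.0148
finger_force: 30.0
```

>>> servo_tool:
  targets:
    - [0, 0, 0, 0]
    - [0, 0, 0, 0]
    - [0, 0, 0, 0]
    - [0, 0, -6, 0]
    - [0, 0, -12, 0]
    - [0, 0, -18, 0]
    - [0, 0, -18, 0]
  claw: 140

```text
time: 8.25
tool_pos: [0.4218, -0.3378, 0.2102]
ee_rot: [3.133, -0.01, -0.069]
wrist_force: [0.6, -0.4, 0.1]
width: 0.0422
finger_force: 0.0
```

>>> servo_tool:
  targets:
    - [3, -15, 0, -6]
    - [3, -15, 0, -14]
    - [3, -15, 0, -14]
    - [3, -15, 0, -14]
    - [3, -15, 0, -14]
  claw: 0

```text
time: 8.88
tool_pos: [0.4594, -0.1886, 0.2021]
ee_rot: [-3.141, 0.002, 0.174]
wrist_force: [-0.4, 0.5, -0.0]
width: 0.089
finger_force: 0.0
```

```bash
python3 - <<'E'
from h import *
o=get_obs();print(o["tool_pos"],o["ee_rot"],o["time"])
t=snapshot("top")[150:400,150:500];b=snapshot("side")[90:350,250:450]
cv2.imwrite("pics/c2.png",np.hstack([cv2.resize(t,None,fx=1.4,fy=1.4),cv2.resize(b,(270,350))]))
E
```

```text
[ 0.4594 -0.1886  0.2021] [-3.1414  0.0016  0.1745] 8.875
```

View pics/c2.png

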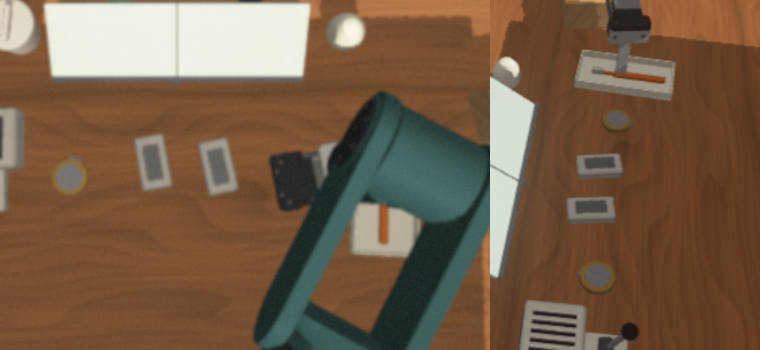

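The brush lies flat in the tray. Next is case B at about (0.473, -0.058), turned 9°.

>>> servo_tool:
  targets:
    - [3.6, -12.6, 4, 0]
    - [3.6, -12.6, 8, 0]
    - [3.6, -12.6, 12, 0]
    - [3.6, -12.6, 12, 0]
    - [3.6, -12.6, 12, 0]

```text
time: 9.6
tool_pos: [0.4745, -0.0592, 0.0845]
ee_rot: [3.14, -0.002, 0.174]
wrist_force: [-0.1, 0.3, 1.5]
width: 0.0939
finger_force: 0.0
```

```bash
python3 - <<'E'
from h import *
o=get_obs();print(o["tool_pos"],o["ee_rot"],o["time"])
a=snapshot("side")[150:290,250:400];w=snapshot("wrist")
cv2.imwrite("pics/c3.png",np.hstack([cv2.resize(a,(400,373)),cv2.resize(w,(400,373))]))
E
```

```text
[ 0.4745 -0.0592  0.0845] [ 3.1401 -0.0017  0.1736] 9.6
```

View pics/c3.png

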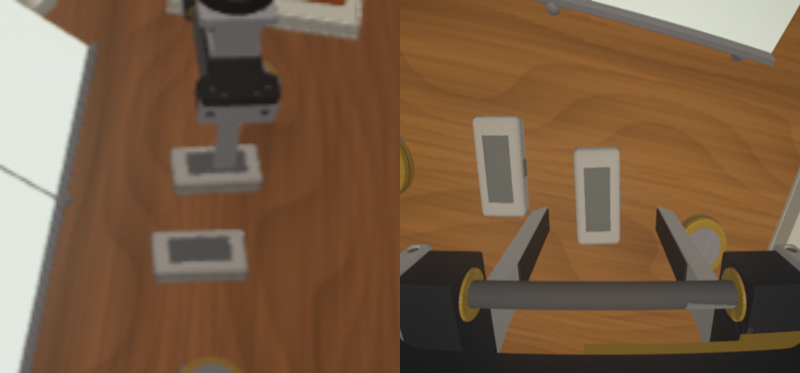

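The case is centred between the fingers and aligned with them. I'll go down and grip it.

>>> servo_tool:
  targets:
    - [0, 0, 3, 0]
    - [0, 0, 5, 0]
    - [0, 0, 6.2, 0]
    - [0, 0, 6.2, 0]

```text
time: 10.2
tool_pos: [0.474, -0.0585, 0.0217]
ee_rot: [3.141, -0.001, 0.174]
wrist_force: [-0.7, 0.0, -0.2]
width: 0.0941
finger_force: 0.0
```

>>> servo_tool:
  targets:
    - [0, 0, 0, 0]
    - [0, 0, 0, 0]
    - [0, 0, 0, 0]
    - [0, 0, 0, 0]
    - [0, 0, 0, 0]
    - [0, 0, 0, 0]
  claw: 255

```text
time: 10.95
tool_pos: [0.4735, -0.0575, 0.0212]
ee_rot: [-3.141, -0.0, 0.175]
wrist_force: [-0.1, 1.3, 0.9]
width: 0.0496
finger_force: 30.0
```

>>> servo_tool:
  targets:
    - [0, 0, -3, 0]
    - [0, 0, -8, 0]
    - [0, 0, -13, 0]
    - [0, 0, -13, 0]

```text
time: 11.45
tool_pos: [0.4763, -0.0586, 0.1558]
ee_rot: [3.137, -0.009, 0.175]
wrist_force: [-0.7, 0.4, -1.4]
width: 0.0494
finger_force: 30.0
```

>>> servo_tool:
  targets:
    - [4, -1.6, 0, 3]
    - [20.3, -8.2, 0, 11]
    - [20.3, -8.2, 0, 11]
    - [20.3, -8.2, 0, 11]
    - [20.3, -8.2, 0, 11]
    - [20.3, -8.2, 0, 11]

```text
time: 12.2
tool_pos: [0.6579, 0.058, 0.1487]
ee_rot: [3.141, 0.004, -0.017]
wrist_force: [0.1, -0.4, -1.1]
width: 0.0497
finger_force: 30.0
```

>>> servo_tool:
  targets:
    - [0.4, 0, 2, 0]
    - [0.4, 0, 4, 0]
    - [0.4, 0, 4.5, 0]
    - [0.4, 0, 5, 0]
    - [0.4, 0, 5.5, 0]
    - [0.4, 0, 5.5, 0]

```text
time: 12.95
tool_pos: [0.6628, 0.0581, 0.0974]
ee_rot: [3.141, -0.0, -0.017]
wrist_force: [-4.6, -0.3, 3.3]
width: 0.0497
finger_force: 30.0
```

>>> servo_tool:
  targets:
    - [0, 0, 0.5, 0]
    - [0, 0, 1.0, 0]
    - [0, 0, 1.5, 0]
    - [0, 0, 1.9, 0]
    - [0, 0, 1.9, 0]

```text
time: 13.58
tool_pos: [0.6641, 0.0581, 0.0781]
ee_rot: [3.141, -0.003, -0.017]
wrist_force: [-1.6, -0.6, 3.7]
width: 0.0495
finger_force: 30.0
```

```bash
python3 - <<'E'
from h import *
a=snapshot("side")[120:320,180:400];w=snapshot("wrist")
cv2.imwrite("pics/c4.png",np.hstack([cv2.resize(a,(400,364)),cv2.resize(w,(400,364))]))
E
```

```text
(no output)
```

View pics/c4.png

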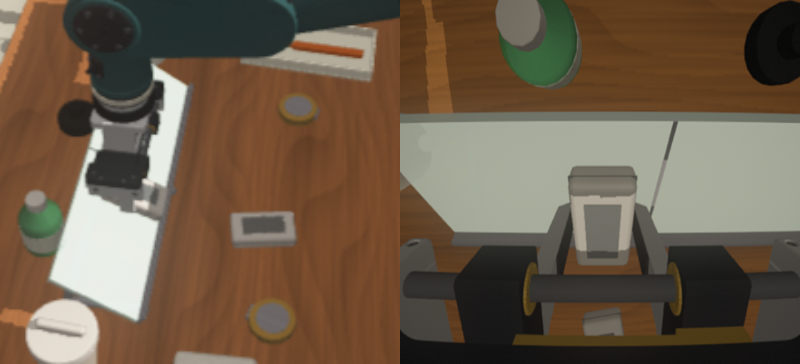

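The case is pivoting onto the slope. I'll press it a little further and release.

>>> servo_tool:
  targets:
    - [0, 0, 0.3, 0]
    - [0, 0, 0.5, 0]
    - [0, 0, 0.5, 0]

```text
time: 14.05
tool_pos: [0.6638, 0.0583, 0.0727]
ee_rot: [-3.141, -0.002, -0.017]
wrist_force: [-1.1, 0.0, 4.1]
width: 0.0501
finger_force: 30.0
```

>>> servo_tool:
  targets:
    - [0, 0, 0, 0]
    - [0, 0, 0, 0]
    - [0, 0, 0, 0]
    - [0, 0, 0, 0]
    - [0, 0, -4, 0]
    - [0, 0, -9, 0]
    - [0, 0, -14, 0]
    - [0, 0, -14, 0]
  claw: 70

```text
time: 15.05
tool_pos: [0.6657, 0.0583, 0.2191]
ee_rot: [-3.141, -0.012, -0.017]
wrist_force: [0.9, -0.3, 0.1]
width: 0.0685
finger_force: 0.0
```

>>> servo_tool:
  targets:
    - [-10, -2, 0, 0]
    - [-19, -2, 0, -11]
    - [-19, -2, 0, -12]
    - [-19, -2, 0, -12]
    - [-19, -2, 0, -12]
  claw: 0

```text
time: 15.68
tool_pos: [0.4735, 0.0815, 0.2117]
ee_rot: [3.141, -0.0, 0.192]
wrist_force: [0.1, 0.6, -0.4]
width: 0.0941
finger_force: 0.0
```

```bash
python3 - <<'E'
from h import *
o=get_obs();print(o["tool_pos"],o["ee_rot"],o["time"])
a=snapshot("side")[120:320,180:400];c=camera_model("wrist");np.save("w2.npy",c,allow_pickle=True);w=snapshot("wrist")
cv2.imwrite("pics/c5.png",np.hstack([cv2.resize(a,(240,218)),np.zeros((218,1,3),np.uint8)]))
cv2.imwrite("pics/c5.png",np.hstack([w,cv2.copyMakeBorder(cv2.resize(a,(240,218)),0,202,0,0,0)]))
E
```

```text
[0.4735 0.0815 0.2117] [ 3.1414 -0.0004  0.1922] 15.675
```

View pics/c5.png

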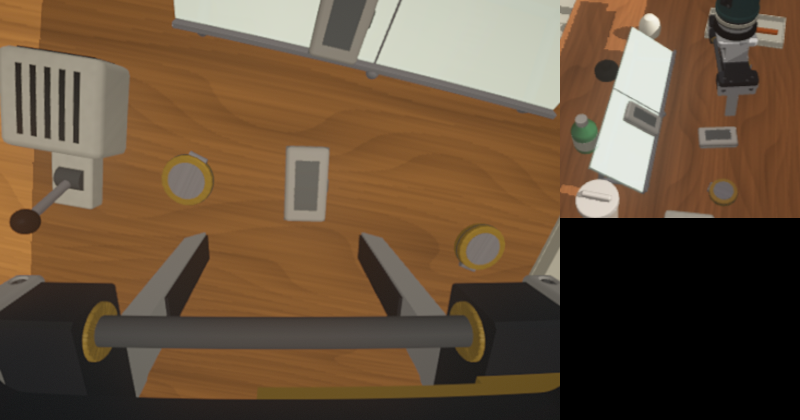

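Case B lies flat against the lip on the left half. Native wrist pixels: case A spans (288,148) to (325,220), and the compacts are at (188,180) and (482,248).

```bash
python3 - <<'E'
from h import *
c=np.load("w2.npy",allow_pickle=True).item()
A=world(c,[(287,148),(328,148),(326,220),(287,220)],.022,1);print(A.round(4).tolist(),A.mean(0))
print(world(c,[(188,180),(482,248)],.016,1))
print(world(c,[(320,53),(363,64),(372,74),(175,25),(556,110)],.034,1))
E
```

```text
[[0.5189, 0.0848, 0.022], [0.5279, 0.039, 0.022], [0.4431, 0.0216, 0.022], [0.4341, 0.0681, 0.022]] [0.481  0.0534 0.022 ]
[[ 0.459   0.1935  0.016 ]
 [ 0.4423 -0.1874  0.016 ]]
[[ 0.6216  0.0707  0.034 ]
 [ 0.6201  0.0246  0.034 ]
 [ 0.6125  0.0129  0.034 ]
 [ 0.6203  0.2205  0.034 ]
 [ 0.62   -0.199   0.034 ]]
```

>>> servo_tool:
  targets:
    - [0.2, 2.9, 5, 0]
    - [0.2, 2.9, 11, 0]
    - [0.2, 2.9, 15, 0]
    - [0.2, 2.9, 17.5, 0]
    - [0.2, 2.9, 19.1, 0]
    - [0.2, 2.9, 19.1, 0]

```text
time: 16.52
tool_pos: [0.481, 0.0532, 0.0199]
ee_rot: [-3.141, 0.002, 0.192]
wrist_force: [-0.1, -0.0, 0.1]
width: 0.094
finger_force: 0.0
```

>>> servo_tool:
  targets:
    - [0, 0, 0, 0]
    - [0, 0, 0, 0]
    - [0, 0, 0, 0]
    - [0, 0, 0, 0]
    - [0, 0, 0, 0]
    - [0, 0, 0, 0]
  claw: 255

```text
time: 17.27
tool_pos: [0.4811, 0.0536, 0.0214]
ee_rot: [-3.141, -0.0, 0.192]
wrist_force: [-1.6, -0.3, 1.9]
width: 0.0495
finger_force: 29.9
```

>>> servo_tool:
  targets:
    - [0, 0, -3, 0]
    - [0, 0, -8, 0]
    - [0, 0, -13, 0]
    - [0, 0, -13, 0]

```text
time: 17.77
tool_pos: [0.4839, 0.0533, 0.1558]
ee_rot: [3.139, -0.01, 0.192]
wrist_force: [0.7, -1.1, -1.7]
width: 0.0499
finger_force: 29.9
```

>>> servo_tool:
  targets:
    - [4, -1.6, 0, 3]
    - [20.2, -6.8, 0, 12]
    - [20.2, -6.8, 0, 12]
    - [20.2, -6.8, 0, 12]
    - [20.2, -6.8, 0, 12]
    - [20.2, -6.8, 0, 12]

```text
time: 18.52
tool_pos: [0.665, 0.1583, 0.1487]
ee_rot: [3.14, 0.004, -0.017]
wrist_force: [0.1, 0.3, -1.1]
width: 0.0497
finger_force: 29.9
```

>>> servo_tool:
  targets:
    - [0, 0, 2, 0]
    - [0, 0, 4, 0]
    - [0, 0, 4.5, 0]
    - [0, 0, 5, 0]
    - [0, 0, 5.5, 0]
    - [0, 0, 6, 0]
    - [0, 0, 6, 0]

```text
time: 19.4
tool_pos: [0.6658, 0.158, 0.0926]
ee_rot: [3.14, 0.0, -0.018]
wrist_force: [-4.0, -1.2, 2.7]
width: 0.0495
finger_force: 30.0
```

>>> servo_tool:
  targets:
    - [0, 0, 0.5, 0]
    - [0, 0, 1.0, 0]
    - [0, 0, 1.5, 0]
    - [0, 0, 1.9, 0]
    - [0, 0, 1.9, 0]

```text
time: 20.02
tool_pos: [0.6668, 0.1592, 0.0723]
ee_rot: [-3.141, -0.001, -0.017]
wrist_force: [-1.4, -0.4, 3.6]
width: 0.0499
finger_force: 30.0
```

>>> servo_tool:
  targets:
    - [0, 0, 0, 0]
    - [0, 0, 0, 0]
    - [0, 0, 0, 0]
    - [0, 0, 0, 0]
    - [0, 0, -4, 0]
    - [0, 0, -9, 0]
    - [0, 0, -14, 0]
    - [0, 0, -14, 0]
  claw: 70

```text
time: 21.02
tool_pos: [0.6687, 0.1592, 0.2192]
ee_rot: [-3.14, -0.012, -0.017]
wrist_force: [0.5, 0.2, 0.1]
width: 0.0683
finger_force: 0.0
```

>>> servo_tool:
  targets:
    - [-10, -2, 0, 0]
    - [-25, -2, 0, 0]
    - [-25, -2, 0, 0]
    - [-25, -2, 0, 0]
    - [-25, -2, 0, 0]
  claw: 0

```text
time: 21.65
tool_pos: [0.4122, 0.183, 0.21]
ee_rot: [3.141, 0.003, -0.015]
wrist_force: [0.5, 0.1, -0.6]
width: 0.0939
finger_force: 0.0
```

```bash
python3 - <<'E'
from h import *
o=get_obs();print(o["tool_pos"],o["ee_rot"],o["time"])
c=camera_model("wrist");np.save("w3.npy",c,allow_pickle=True);w=snapshot("wrist");a=snapshot("side")[120:320,180:400]
cv2.imwrite("pics/c6.png",np.hstack([w,cv2.copyMakeBorder(cv2.resize(a,(240,218)),0,202,0,0,0)]))
E
```

```text
[0.4122 0.183  0.21  ] [ 3.1408  0.0035 -0.0148] 21.65
```

View pics/c6.png

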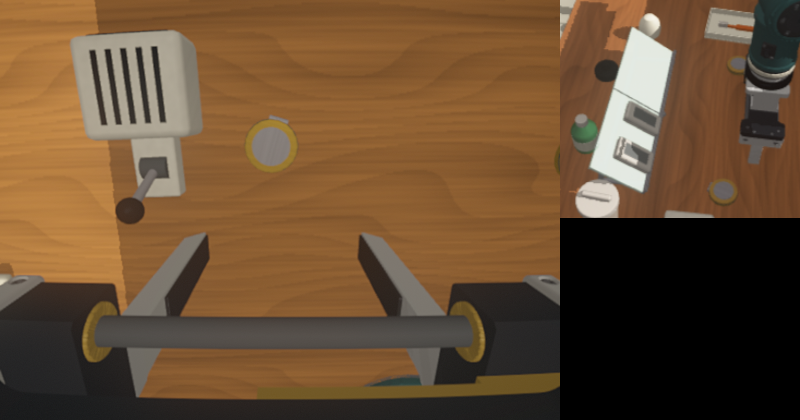

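Both cases are on the left half. The left compact is at native pixel (272,146).

```bash
python3 - <<'E'
from h import *
c=np.load("w3.npy",allow_pickle=True).item()
print(world(c,[(272,146)],.016,1),world(c,[(247,146),(298,146)],.014,1),world(c,[(130,210)],.092,1),world(c,[(202,130)],.062,1))
E
```

```text
[[0.458  0.1943 0.016 ]] [[0.4583 0.2233 0.014 ]
 [0.4574 0.1643 0.014 ]] [[0.4064 0.3307 0.092 ]] [[0.4792 0.2617 0.062 ]]
```

>>> servo_tool:
  targets:
    - [4.5, -1.1, 5, 0]
    - [4.5, -1.1, 11, 0]
    - [4.5, -1.1, 15, 0]
    - [4.5, -1.1, 17.5, 0]
    - [4.5, -1.1, 19, 0]
    - [4.5, -1.1, 19, 0]
  claw: 30

```text
time: 22.5
tool_pos: [0.462, 0.1929, 0.0208]
ee_rot: [3.141, 0.002, -0.018]
wrist_force: [-0.2, -0.2, 0.7]
width: 0.083
finger_force: 0.0
```

>>> servo_tool:
  targets:
    - [0.1, 0, 0, 0]
    - [0.1, 0, 0, 0]
    - [0.1, 0, 0, 0]
    - [0.1, 0, 0, 0]
    - [0.1, 0, 0, 0]
    - [0.1, 0, 0, 0]
  claw: 255

```text
time: 23.25
tool_pos: [0.464, 0.1937, 0.0234]
ee_rot: [-3.141, -0.003, -0.017]
wrist_force: [-0.6, 0.0, 5.3]
width: 0.0607
finger_force: 30.0
```

>>> servo_tool:
  targets:
    - [0, 0, -3, 0]
    - [0, 0, -8, 0]
    - [0, 0, -13, 0]
    - [0, 0, -13, 0]

```text
time: 23.75
tool_pos: [0.4651, 0.1938, 0.1565]
ee_rot: [-3.139, -0.008, -0.017]
wrist_force: [-0.4, 0.1, -0.4]
width: 0.0609
finger_force: 30.0
```

>>> servo_tool:
  targets:
    - [2, 3, 0, 0]
    - [10, 14, 0, 0]
    - [19.2, 23.4, 0, 0]
    - [19.2, 23.4, 0, 0]
    - [19.2, 23.4, 0, 0]
    - [19.2, 23.4, 0, 0]
    - [19.2, 23.4, 0, 0]
    - [19.2, 23.4, 0, 0]

```text
time: 24.75
tool_pos: [0.6496, -0.0424, 0.1512]
ee_rot: [-3.141, 0.002, -0.016]
wrist_force: [0.4, -0.6, -0.9]
width: 0.0607
finger_force: 30.0
```

>>> servo_tool:
  targets:
    - [0, 0, 2, 0]
    - [0, 0, 4, 0]
    - [0, 0, 5.5, 0]
    - [0, 0, 6, 0]
    - [0, 0, 6.5, 0]
    - [0, 0, 6.8, 0]
    - [0, 0, 6.8, 0]

```text
time: 25.62
tool_pos: [0.651, -0.0442, 0.0843]
ee_rot: [3.141, -0.0, -0.017]
wrist_force: [-0.6, 0.3, -0.9]
width: 0.0611
finger_force: 30.0
```

>>> servo_tool:
  targets:
    - [0.2, 0, 0.5, 0]
    - [0.2, 0, 0.9, 0]
    - [0.2, 0, 1.3, 0]
    - [0.2, 0, 1.6, 0]
    - [0.2, 0, 1.6, 0]

```text
time: 26.25
tool_pos: [0.653, -0.0441, 0.0679]
ee_rot: [3.141, -0.0, -0.017]
wrist_force: [-0.2, -0.6, 1.5]
width: 0.0596
finger_force: 29.9
```

```bash
python3 - <<'E'
from h import *
a=snapshot("side")[120:320,180:400];w=snapshot("wrist")
cv2.imwrite("pics/c7.png",np.hstack([cv2.resize(a,(400,364)),cv2.resize(w,(400,364))]))
E
```

```text
(no output)
```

View pics/c7.png

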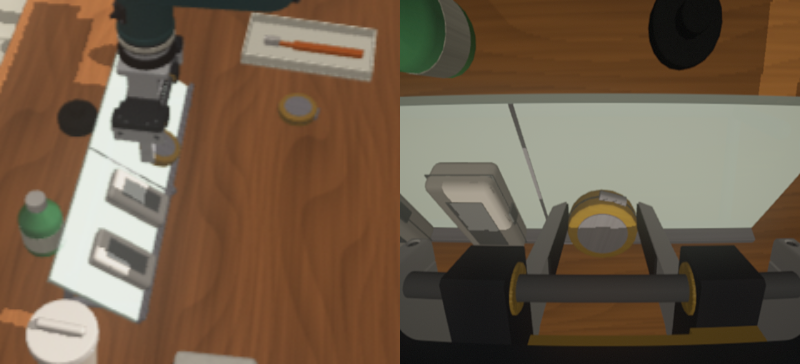

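The compact is nearly flat on the glass, so I'll press slightly more and release.

>>> servo_tool:
  targets:
    - [0, 0, 0.2, 0]
    - [0, 0, 0.3, 0]

```text
time: 26.6
tool_pos: [0.653, -0.0441, 0.0673]
ee_rot: [3.141, -0.001, -0.017]
wrist_force: [-4.3, 0.1, 10.8]
width: 0.0592
finger_force: 29.9
```

>>> servo_tool:
  targets:
    - [0, 0, 0, 0]
    - [0, 0, 0, 0]
    - [0, 0, 0, 0]
    - [0, 0, 0, 0]
    - [0, 0, -4, 0]
    - [0, 0, -9, 0]
    - [0, 0, -14, 0]
    - [0, 0, -14, 0]
  claw: 45

```text
time: 27.6
tool_pos: [0.6554, -0.0444, 0.2119]
ee_rot: [3.14, -0.012, -0.017]
wrist_force: [0.0, -0.5, 0.1]
width: 0.0775
finger_force: 0.0
```

>>> servo_tool:
  targets:
    - [-10, 7, 0, 0]
    - [-25, 14, 0, 0]
    - [-25, 14, 0, 0]
    - [-25, 14, 0, 0]
    - [-25, 14, 0, 0]
    - [-25, 14, 0, 0]
    - [-25, 14, 0, 0]
  claw: 0

```text
time: 28.48
tool_pos: [0.4006, -0.1794, 0.2043]
ee_rot: [-3.141, 0.001, -0.017]
wrist_force: [-0.0, 0.5, -0.4]
width: 0.0939
finger_force: 0.0
```

```bash
python3 - <<'E'
from h import *
o=get_obs();print(o["tool_pos"],o["ee_rot"],o["time"])
c=camera_model("wrist");np.save("w4.npy",c,allow_pickle=True);w=snapshot("wrist");a=snapshot("side")[120:320,180:400]
cv2.imwrite("pics/c8.png",np.hstack([w,cv2.copyMakeBorder(cv2.resize(a,(240,218)),0,202,0,0,0)]))
E
```

```text
[ 0.4006 -0.1794  0.2043] [-3.1407  0.0005 -0.0173] 28.475
```

View pics/c8.png

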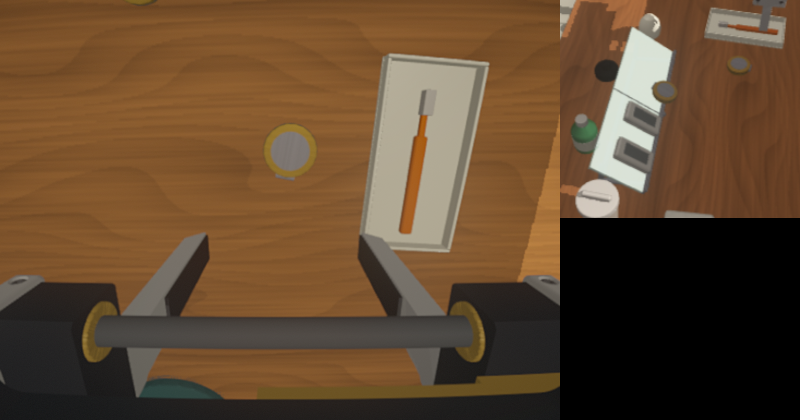

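The brush is flat in the tray and the right compact is at native (290,151). The placed compact seems to overhang the lip, so I'll check it against the predicted outline.

```bash
cat >> h.py <<'E'
F=np.array([.626,.0075,.022]);ux=np.array([.809,-.809*.017,.588]);uy=np.array([.017,1,0]);un=np.array([-.588,.588*.017,.809])
def D(x,y,z=0): return F+x*ux+y*uy+z*un
def circ(x,y,z,r=.031): 
    a=np.linspace(0,6.28,60);return np.array([D(x+r*np.cos(t),y+r*np.sin(t),z) for t in a])
E
python3 - <<'E'
from h import *
c=np.load("w4.npy",allow_pickle=True).item()
print(world(c,[(290,151),(264,151),(316,151)],.016,1),world(c,[(140,2)],.045,1))
out=[]
for n,(r0,r1,c0,c1) in (("side",(150,290,210,330)),("top",(140,230,170,380))):
    im=snapshot(n);m=camera_model(n);k=4 if n=="side" else 3
    crop=cv2.resize(im[r0:r1,c0:c1],None,fx=k,fy=k,interpolation=cv2.INTER_CUBIC)
    for P,col in ((circ(.031,-.052,.016),(255,0,0)),(np.array([D(0,-.215),D(0,.215),D(.13,.215),D(.13,-.215)]),(0,0,255))):
        p=((pix(m,P)-[c0,r0]+.5)*k).round().astype(int);cv2.polylines(crop,[p.reshape(-1,1,2)],True,col,1)
    out.append(crop)
h=max(o.shape[0] for o in out)
img=np.hstack([cv2.copyMakeBorder(o,0,h-o.shape[0],0,0,0) for o in out]);s=min(1,800/img.shape[1]);cv2.imwrite("pics/c9.png",cv2.resize(img,None,fx=s,fy=s));
E
```

```text
[[ 0.4416 -0.1884  0.016 ]
 [ 0.4421 -0.1589  0.016 ]
 [ 0.4411 -0.218   0.016 ]] [[ 0.5886 -0.0475  0.045 ]]
```

View pics/c9.png

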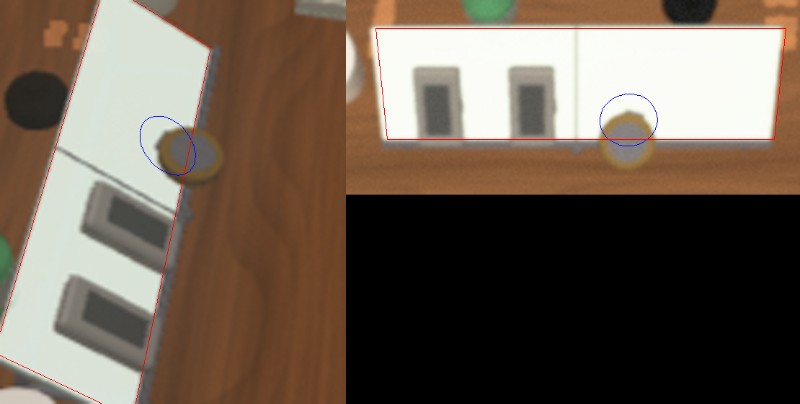

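The compact is straddling the lip, about level, and has not slid down the glass. Its centre is near side (275.9,202.7) and top (300.5,204.8). I'll triangulate it and regrasp.

```bash
python3 - <<'E'
from h import *
for z in(.035,.04,.045,.05,.055):print(z,world(camera_model("top"),[(300.5,204.8)],z,1)[0],world(camera_model("side"),[(275.9,202.7)],z,1)[0])
E
```

```text
0.035 [ 0.6207 -0.0462  0.035 ] [ 0.62   -0.0528  0.035 ]
0.04 [ 0.6199 -0.0459  0.04  ] [ 0.6193 -0.0486  0.04  ]
0.045 [ 0.6191 -0.0456  0.045 ] [ 0.6186 -0.0443  0.045 ]
0.05 [ 0.6183 -0.0453  0.05  ] [ 0.618  -0.0401  0.05  ]
0.055 [ 0.6174 -0.045   0.055 ] [ 0.6173 -0.0359  0.055 ]
```

>>> servo_tool:
  targets:
    - [10, -6, 3, 0]
    - [21.3, -13.8, 6, 0]
    - [21.3, -13.8, 10, 0]
    - [21.3, -13.8, 10, 0]
    - [21.3, -13.8, 10, 0]
    - [21.3, -13.8, 10, 0]
    - [21.3, -13.8, 10, 0]
  claw: 25

```text
time: 29.55
tool_pos: [0.6157, -0.0455, 0.1054]
ee_rot: [3.141, -0.0, -0.017]
wrist_force: [0.6, 0.6, -0.7]
width: 0.0846
finger_force: 0.0
```

>>> servo_tool:
  targets:
    - [0, 0, 0, 0]
    - [0, 0, 2, 0]
    - [0, 0, 4, 0]
    - [0, 0, 5.4, 0]
    - [0, 0, 5.4, 0]
  claw: 58

```text
time: 30.18
tool_pos: [0.6144, -0.0454, 0.0492]
ee_rot: [-3.141, 0.003, -0.018]
wrist_force: [-0.7, -0.9, -0.0]
width: 0.0728
finger_force: 0.0
```

>>> servo_tool:
  targets:
    - [0, 0, 0, 0]
    - [0, 0, 0, 0]
    - [0, 0, 0, 0]
    - [0, 0, 0, 0]
    - [0, 0, 0, 0]
  claw: 255

```text
time: 30.8
tool_pos: [0.6163, -0.0454, 0.0518]
ee_rot: [3.141, -0.002, -0.017]
wrist_force: [1.8, -0.1, 1.5]
width: 0.0613
finger_force: 30.0
```

>>> servo_tool:
  targets:
    - [0, 0, -3, 0]
    - [0, 0, -7, 0]
    - [0, 0, -9, 0]
    - [0, 0, -9, 0]

```text
time: 31.3
tool_pos: [0.6168, -0.0456, 0.143]
ee_rot: [3.141, -0.004, -0.017]
wrist_force: [-0.9, -0.3, -1.0]
width: 0.0612
finger_force: 30.0
```

>>> servo_tool:
  targets:
    - [4.6, 0, 0, 0]
    - [4.6, 0, 2, 0]
    - [4.6, 0, 4, 0]
    - [4.6, 0, 5, 0]
    - [4.6, 0, 5.5, 0]
    - [4.6, 0, 6, 0]
    - [4.6, 0, 6, 0]

```text
time: 32.17
tool_pos: [0.6614, -0.0462, 0.0821]
ee_rot: [3.141, -0.0, -0.017]
wrist_force: [-4.3, 0.8, 1.5]
width: 0.0614
finger_force: 30.0
```

>>> servo_tool:
  targets:
    - [0, 0, 0.4, 0]
    - [0, 0, 0.8, 0]
    - [0, 0, 1.0, 0]
    - [0, 0, 1.0, 0]

```text
time: 32.67
tool_pos: [0.6622, -0.0464, 0.0713]
ee_rot: [3.141, -0.001, -0.017]
wrist_force: [-0.9, -0.5, 2.8]
width: 0.0609
finger_force: 30.0
```

>>> servo_tool:
  targets:
    - [0, 0, 0.2, 0]
    - [0, 0, 0.2, 0]

```text
time: 32.92
tool_pos: [0.6622, -0.0464, 0.0705]
ee_rot: [3.141, -0.002, -0.017]
wrist_force: [-2.0, 0.7, 7.6]
width: 0.0615
finger_force: 30.0
```

>>> servo_tool:
  targets:
    - [0, 0, 0, 0]
    - [0, 0, 0, 0]
    - [0, 0, 0, 0]
    - [0, 0, 0, 0]
    - [0, 0, 0, 0]
    - [0, 0, -4, 0]
    - [0, 0, -9, 0]
    - [0, 0, -9, 0]
  claw: 50

```text
time: 33.92
tool_pos: [0.6651, -0.0466, 0.1654]
ee_rot: [3.14, -0.012, -0.017]
wrist_force: [0.3, -0.9, 0.4]
width: 0.0752
finger_force: 0.0
```

>>> servo_tool:
  targets:
    - [-10, 6, -4, 0]
    - [-24, 14, -4, 0]
    - [-24, 14, -4, 0]
    - [-24, 14, -4, 0]
    - [-24, 14, -4, 0]
    - [-24, 14, -4, 0]
    - [-24, 14, -4, 0]
  claw: 0

```text
time: 34.8
tool_pos: [0.4199, -0.1817, 0.1983]
ee_rot: [-3.141, 0.0, -0.017]
wrist_force: [-0.6, 0.1, 0.2]
width: 0.094
finger_force: 0.0
```

```bash
python3 - <<'E'
from h import *
o=get_obs();print(o["tool_pos"],o["ee_rot"],o["time"])
im=snapshot("top");m=camera_model("top")
# mean brightness just inside/outside of predicted circle, and gold-coloured pixels on/around the glass
def blob(n,im,m):
    q=pix(m,[D(-.04,-.2),D(-.04,-.0),D(.13,-.0),D(.13,-.2)]).astype(np.int32)
    mk=np.zeros(im.shape[:2],np.uint8);cv2.fillPoly(mk,[q],255)
    g=((im[...,2].astype(int)+im[...,1]+im[...,0]<480)&(mk>0)&(np.arange(im.shape[0])[:,None]<pix(m,D(.003,-.1))[0,1] if n=="top" else mk>0))
    ys,xs=np.nonzero(g);print(n,len(xs),xs.min(),xs.max(),ys.min(),ys.max())
blob("top",im,m)
for x in(.031,.04,.06):
    p=pix(m,np.array([D(x+.031,-.0535,.016),D(x-.031,-.0535,.016),D(x,-.0225,.016),D(x,-.0845,.016)]));print(x,p.tolist())
s=snapshot("side");np.save("s10.npy",s);np.save("t10.npy",im)
E
```

```text
[ 0.4199 -0.1817  0.1983] [-3.1409  0.     -0.0171] 34.8
top 329 288 312 182 202
0.031 [[301.0845909774055, 182.8672684050718], [300.4196244192668, 206.90939434940736], [287.45891977136023, 195.0607000496733], [314.0355397394033, 195.05561438627907]]
0.04 [[301.18368915145254, 179.26311196527755], [300.5142629692105, 203.50266079849052], [287.50111041991585, 191.55713593861768], [314.1869908055426, 191.55205086559613]]
0.06 [[301.4062941268074, 171.14664843421508], [300.7268479871734, 195.8321752564305], [287.5958553789443, 183.66789680567751], [314.5272220631367, 183.66284654971324]]
```

The dark blob's top row of 182 matches the flat-at-lip prediction of 182.9, so compact 1 is seated. Next I'll locate compact 2.

```bash
python3 - <<'E'
from h import *
o=get_obs();c=camera_model("wrist");w=snapshot("wrist")
print(o["tool_pos"],"predicted px",pix(c,[.4416,-.1884,.016]))
g=cv2.medianBlur(cv2.cvtColor(w,cv2.COLOR_BGR2GRAY),3)[:240]
h=cv2.HoughCircles(g,cv2.HOUGH_GRADIENT,1,30,param1=80,param2=22,minRadius=15,maxRadius=36)
for x,y,r in h[0][:6]:print(x,y,r,world(c,[(x,y)],.016,1)[0])
E
```

```text
[ 0.4202 -0.1814  0.1983] predicted px [[288.4998 168.9259]]
288.5 168.5 26.1 [ 0.4421 -0.1884  0.016 ]
```

>>> servo_tool:
  targets:
    - [1.7, 0.7, 5, 0]
    - [1.7, 0.7, 10, 0]
    - [1.7, 0.7, 12, 0]
    - [1.7, 0.7, 12, 0]
    - [1.7, 0.7, 12, 0]
  claw: 20

```text
time: 35.58
tool_pos: [0.4374, -0.1895, 0.0802]
ee_rot: [3.141, -0.002, -0.016]
wrist_force: [-0.0, -0.1, 0.5]
width: 0.0867
finger_force: 0.0
```

>>> servo_tool:
  targets:
    - [0.1, -0.1, 3, 0]
    - [0.1, -0.1, 5, 0]
    - [0.1, -0.1, 6, 0]
    - [0.1, -0.1, 6, 0]
    - [0.1, -0.1, 6, 0]

```text
time: 36.2
tool_pos: [0.4383, -0.1889, 0.0204]
ee_rot: [3.14, -0.002, -0.017]
wrist_force: [-0.5, -0.6, -0.4]
width: 0.0864
finger_force: 0.0
```

>>> servo_tool:
  targets:
    - [0, 0, 0, 0]
    - [0, 0, 0, 0]
    - [0, 0, 0, 0]
    - [0, 0, 0, 0]
    - [0, 0, 0, 0]
  claw: 255

```text
time: 36.83
tool_pos: [0.4374, -0.1885, 0.0194]
ee_rot: [3.141, -0.0, -0.017]
wrist_force: [-0.7, -0.4, 2.1]
width: 0.0613
finger_force: 30.0
```

>>> servo_tool:
  targets:
    - [0, 0, -3, 0]
    - [0, 0, -8, 0]
    - [0, 0, -13, 0]
    - [0, 0, -13, 0]

```text
time: 37.33
tool_pos: [0.4398, -0.1898, 0.1539]
ee_rot: [3.137, -0.009, -0.017]
wrist_force: [0.3, -1.0, -0.9]
width: 0.0611
finger_force: 30.0
```

>>> servo_tool:
  targets:
    - [5, -1, 0, 0]
    - [12, -3, 0, 0]
    - [22.2, -5.1, 0, 0]
    - [22.2, -5.1, 0, 0]
    - [22.2, -5.1, 0, 0]
    - [22.2, -5.1, 0, 0]
    - [22.2, -5.1, 0, 0]

```text
time: 38.2
tool_pos: [0.6589, -0.1416, 0.1492]
ee_rot: [3.141, 0.0, -0.018]
wrist_force: [0.4, -0.9, 0.6]
width: 0.0613
finger_force: 30.0
```

>>> servo_tool:
  targets:
    - [0, 0, 2, 0]
    - [0, 0, 4, 0]
    - [0, 0, 5, 0]
    - [0, 0, 5.5, 0]
    - [0, 0, 6, 0]
    - [0, 0, 6.5, 0]
    - [0, 0, 6.5, 0]

```text
time: 39.08
tool_pos: [0.6601, -0.1411, 0.0853]
ee_rot: [3.141, -0.0, -0.017]
wrist_force: [-4.2, 1.0, 3.8]
width: 0.0611
finger_force: 30.0
```

>>> servo_tool:
  targets:
    - [0.1, 0, 0.4, 0]
    - [0.1, 0, 0.8, 0]
    - [0.1, 0, 1.2, 0]
    - [0.1, 0, 1.4, 0]
    - [0.1, 0, 1.5, 0]
    - [0.1, 0, 1.5, 0]

```text
time: 39.83
tool_pos: [0.6619, -0.1415, 0.0701]
ee_rot: [3.141, -0.002, -0.017]
wrist_force: [-2.4, 0.4, 7.2]
width: 0.0618
finger_force: 30.9
```

>>> servo_tool:
  targets:
    - [0, 0, 0, 0]
    - [0, 0, 0, 0]
    - [0, 0, 0, 0]
    - [0, 0, 0, 0]
    - [0, 0, 0, 0]
    - [0, 0, -4, 0]
    - [0, 0, -9, 0]
    - [0, 0, -9, 0]
  claw: 50

```text
time: 40.83
tool_pos: [0.6644, -0.1418, 0.1645]
ee_rot: [3.139, -0.011, -0.017]
wrist_force: [-0.4, 0.6, 1.1]
width: 0.0759
finger_force: 0.0
```

>>> servo_tool:
  targets:
    - [-10, -10, -4, 0]
    - [-33, -30, -4, 0]
    - [-33, -30, -4, 0]
    - [-33, -30, -4, 0]
    - [-33, -30, -4, 0]
    - [-33, -30, -4, 0]
    - [-33, -30, -4, 0]
    - [-33, -30, -4, 0]

```text
time: 41.82
tool_pos: [0.3342, 0.1663, 0.1979]
ee_rot: [-3.141, 0.0, -0.012]
wrist_force: [0.2, -0.3, 0.3]
width: 0.0752
finger_force: 0.0
```

```bash
python3 - <<'E'
from h import *
o=get_obs();print(o["tool_pos"],o["ee_rot"],o["time"])
out=[]
for n,(r0,r1,c0,c1) in (("side",(140,310,200,340)),("top",(140,350,170,460))):
    im=snapshot(n);m=camera_model(n);k=3
    crop=cv2.resize(im[r0:r1,c0:c1],None,fx=k,fy=k,interpolation=cv2.INTER_CUBIC)
    for P in (circ(.031,-.0535,.016),circ(.031,-.149,.016)):
        p=((pix(m,P)-[c0,r0]+.5)*k).round().astype(int);cv2.polylines(crop,[p.reshape(-1,1,2)],True,(255,0,0),1)
    out.append(crop)
h=max(o.shape[0] for o in out)
img=np.hstack([cv2.copyMakeBorder(o,0,h-o.shape[0],0,0,0) for o in out]);s=800/img.shape[1];cv2.imwrite("pics/c10.png",cv2.resize(img,None,fx=s,fy=s));
E
```

```text
[0.3342 0.1663 0.1979] [-3.1408  0.0002 -0.0123] 41.825
```

View pics/c10.png

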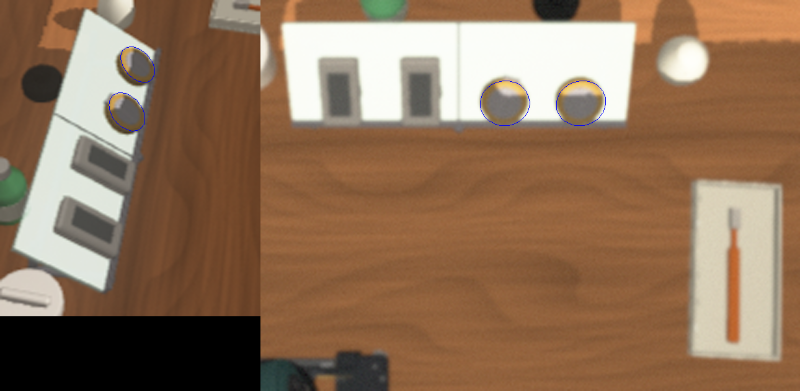

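Everything is in place: the cases lie on the left half, both compacts match their predicted outlines on the right half, and the brush is in the tray. Now the lever.

>>> servo_tool:
  targets:
    - [1.5, -5, 0, 0]
    - [1.5, -11, 0, 0]
    - [1.5, -16.6, 0, 0]
    - [1.5, -16.6, 4, 0]
    - [1.5, -16.6, 8, 0]
    - [1.5, -16.6, 10, 0]
    - [1.5, -16.6, 10, 0]
    - [1.5, -16.6, 10, 0]
  claw: 255

```text
time: 42.92
tool_pos: [0.3557, 0.3299, 0.0994]
ee_rot: [-3.141, -0.001, -0.019]
wrist_force: [-0.4, 0.4, -0.3]
width: 0.0012
finger_force: 0.0
```

>>> servo_tool:
  targets:
    - [2, 0, 0, 0]
    - [4, 0, 0, 0]
    - [6, 0, 0, 0]
    - [8, 0, 0, 0]
    - [9.5, 0, 0, 0]
    - [10, 0, 0, 0]
    - [10.5, 0, 0, 0]
    - [10.5, 0, 0, 0]

```text
time: 43.92
tool_pos: [0.4538, 0.3281, 0.0984]
ee_rot: [3.139, 0.013, -0.016]
wrist_force: [-12.1, -1.7, 4.9]
width: 0.0004
finger_force: 6.5
```

>>> servo_tool:
  targets:
    - [0.5, 0, 0, 0]
    - [1.0, 0, 0, 0]
    - [1.0, 0, 0, 0]

```text
time: 44.3
tool_pos: [0.4548, 0.3281, 0.0982]
ee_rot: [3.137, 0.032, -0.013]
wrist_force: [-33.1, -2.7, 16.9]
width: 0.0006
finger_force: 17.0
```

>>> servo_tool:
  targets:
    - [-4, 0, 0, 0]
    - [-8, 0, 0, 0]
    - [-10, 0, -4, 0]
    - [-10, 6, -8, 0]
    - [-10, 12, -8, 0]
    - [-10, 16, -8, 0]
    - [-10, 16, -8, 0]

```text
time: 45.18
tool_pos: [0.3668, 0.1678, 0.1798]
ee_rot: [3.141, -0.003, -0.022]
wrist_force: [0.9, 0.0, 0.2]
width: 0.0007
finger_force: 0.0
```

```bash
python3 - <<'E'
from h import *
out=[]
for n,(r0,r1,c0,c1),k in (("side",(130,390,190,400),2),("top",(140,350,90,460),1.9)):
    im=snapshot(n);out.append(cv2.resize(im[r0:r1,c0:c1],None,fx=k,fy=k,interpolation=cv2.INTER_CUBIC))
    m=camera_model(n);print(n,[((pix(m,[x,.331,.092])[0]-[c0,r0])*k).round() for x in (.4065,.4835)])
h=max(o.shape[0] for o in out)
img=np.hstack([cv2.copyMakeBorder(o,0,h-o.shape[0],0,0,0) for o in out]);s=800/img.shape[1];print(s);cv2.imwrite("pics/c11.png",cv2.resize(img,None,fx=s,fy=s));
E
```

```text
side [array([326., 415.]), array([251., 406.])]
top [array([ 79., 305.]), array([ 80., 237.])]
0.7123775601068566
```

View pics/c11.png

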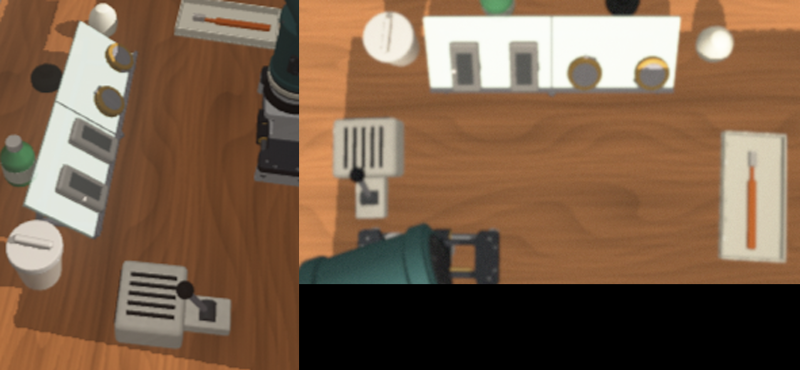

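The ball now stands 77 mm past the lever's off end, measured from the block. The last push raised the force to 33 N with only 1 mm of travel, so the lever is at its stop. All objects are in place and the arm is clear.

```bash
python3 -c "
from bench import *
print(close_job())"
```

```text
the job is handed in; nothing more can be done
None
```

The job is handed in, but the hand-in call returned no verdict: the brush is flat in the tray, both cases are on the cup's half and both compacts on the pot's half, all down against the lip (one compact first caught on the lip and was re-placed), and the blower lever was then pushed to its stop.

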